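Reload the label dispenser of the drinks counter

TASK

Take the empty spindle out of the label dispenser, thread it through all three label rolls standing in the wooden tray, lift them off together and lay the loaded spindle back in the slots of the dispenser. Thread with a light touch: a roll pressed hard on its side comes apart into a cone. Leave the other things on the counter where they are.

Things in the scene. Friction and masses are not known exactly. Their poses are not given: they have to be found in the camera images.
- spindle: Grey plastic spindle, one stiff loose piece, 70 g; starts lying level in the dispenser's slots. Origin on its axis at the seat face of its flange (38 mm diameter, y = 0 to +5 mm). Its y axis runs along the shaft: shaft 23 mm diameter from y = 0 to the tip at y = -102 mm; neck 16 mm diameter from +5 to +20, then the hand tab.
- spindle_tip (a point): Centre of the shaft's blunt, square-cut tip face, 102 mm from the flange's seat face.
- spindle_tab (a point): Middle of the flat hand tab on the spindle's axis, 46 mm beyond the flange's seat face. The tab is 52 mm long along y, 14 mm thick along x (the grip) and reaches from 17 mm below to 15 mm above the axis.
- dispenser: Aluminium label dispenser, fixed, 130 x 122 mm, z up, origin under its centre, toothed tear bar on its -x side. Two upright side plates, 6 mm thick, 93 mm apart inside, at y = +49.5 mm (slot 19 mm wide, takes the neck) and y = -49.5 mm (slot 26 mm wide, takes the shaft near the tip). The slots are open at the top, with guides that flare up to 64 mm above the counter.
- dispenser_seat (a point): Where the spindle's origin lies when seated: 46 mm above the counter, 37.5 mm from the dispenser's centre towards +y. The seated spindle rests level on the slot floors along the dispenser's y, flange just inside the +y plate, tab outside it, tip past the -y plate, with about 4 mm play either way along y.
- tray: Small wooden tray, fixed, 90 x 106 mm, z up, origin under its centre on the counter; inner floor 14 mm above the counter, inside 76 mm wide (x), 92 mm long (y). Heights above the counter: long sides 40 mm, end wall (-y end, which the rolls can be pushed up against) 28 mm, lip (+y end) 18 mm. The row of rolls runs along y; the spindle goes in over the lip, tip first towards -y.
- roll_a: One of three part-used label rolls standing on edge in a row in the tray, loose, 60 mm diameter, 25 mm wide, about 50 g. Origin at the middle of its outside, 43 mm above the counter; y is its axis, level, along the tray's y. Its card core, a plain round hole 25 mm in diameter, is level with the origin but sits up to 3 mm to one side of it (x), each roll differently, as the rolls were rewound by hand.
- roll_b: One of three part-used label rolls standing on edge in a row in the tray, loose, 60 mm diameter, 25 mm wide, about 50 g. Origin at the middle of its outside, 43 mm above the counter; y is its axis, level, along the tray's y. Its card core, a plain round hole 25 mm in diameter, is level with the origin but sits up to 3 mm to one side of it (x), each roll differently, as the rolls were rewound by hand.
- roll_c: One of three part-used label rolls standing on edge in a row in the tray, loose, 60 mm diameter, 25 mm wide, about 50 g. Origin at the middle of its outside, 43 mm above the counter; y is its axis, level, along the tray's y. Its card core, a plain round hole 25 mm in diameter, is level with the origin but sits up to 3 mm to one side of it (x), each roll differently, as the rolls were rewound by hand.
- tape_roll: bystander: roll of brown packing tape lying flat, 100 mm diameter, 48 mm high, origin under its centre
- marker: bystander: black marker pen, 120 mm long, lying
- cup: bystander: white cup with handle, 62 mm high
- saucer: bystander: white saucer, 136 mm diameter, 18 mm high
- teaspoon: bystander: steel teaspoon, 130 mm
- tumbler: bystander: glass tumbler, 85 mm high
- sachet_box: bystander: wooden box of paper sachets, 100 x 75 mm, 62 mm high
- spare_roll: bystander: wide paper roll of another kind lying flat, 74 mm diameter, 50 mm high

How it is judged:
On the way, in this order (a step that is already met when the one before it is completed fails the run):
1. the spindle is lifted out of the dispenser (distance between spindle and dispenser_seat above 0.05 m), for 0.1 s.
2. the shaft runs through all three rolls in the tray (y of roll_a in the frame of spindle between -0.074 and -0.006 m and x of roll_a in the frame of spindle between -0.006 and 0.006 m and z of roll_a in the frame of spindle between -0.006 and 0.006 m and y of roll_b in the frame of spindle between -0.074 and -0.006 m and x of roll_b in the frame of spindle between -0.006 and 0.006 m and z of roll_b in the frame of spindle between -0.006 and 0.006 m and y of roll_c in the frame of spindle between -0.074 and -0.006 m and x of roll_c in the frame of spindle between -0.006 and 0.006 m and z of roll_c in the frame of spindle between -0.006 and 0.006 m and z of spindle in the frame of tray below 0.055 m), for 0.1 s.
3. the three rolls are lifted off the tray together on the spindle (y of roll_a in the frame of spindle between -0.074 and -0.006 m and x of roll_a in the frame of spindle between -0.006 and 0.006 m and z of roll_a in the frame of spindle between -0.006 and 0.006 m and y of roll_b in the frame of spindle between -0.074 and -0.006 m and x of roll_b in the frame of spindle between -0.006 and 0.006 m and z of roll_b in the frame of spindle between -0.006 and 0.006 m and y of roll_c in the frame of spindle between -0.074 and -0.006 m and x of roll_c in the frame of spindle between -0.006 and 0.006 m and z of roll_c in the frame of spindle between -0.006 and 0.006 m and height (world z) of each of roll_a, roll_b, roll_c above 0.075 m), for 0.2 s.
At the end, for the whole second after the job is handed in: The spindle lies in both dispenser slots (within 5 mm of the seat in height and across, 7.5 mm along, 0.06 rad in direction), all three rolls on its shaft between the side plates (middles 6 to 74 mm from the flange, within 6 mm of the axis), everything at rest and let go (y of roll_a in the frame of spindle between -0.074 and -0.006 m and x of roll_a in the frame of spindle between -0.006 and 0.006 m and z of roll_a in the frame of spindle between -0.006 and 0.006 m and y of roll_b in the frame of spindle between -0.074 and -0.006 m and x of roll_b in the frame of spindle between -0.006 and 0.006 m and z of roll_b in the frame of spindle between -0.006 and 0.006 m and y of roll_c in the frame of spindle between -0.074 and -0.006 m and x of roll_c in the frame of spindle between -0.006 and 0.006 m and z of roll_c in the frame of spindle between -0.006 and 0.006 m and z of spindle in the frame of dispenser between 0.041 and 0.051 m and y of spindle in the frame of dispenser between 0.03 and 0.045 m and x of spindle in the frame of dispenser between -0.005 and 0.005 m and angle between the y axis of spindle and the y axis of dispenser, either way round below 0.06 rad and linear speed of spindle below 0.02 m/s and linear speed of each of roll_a, roll_b, roll_c below 0.03 m/s); the robot touches nothing.
It fails at once if the spindle pressed on a roll with more than 15 N (contact force between spindle and roll_a above 15 N or contact force between spindle and roll_b above 15 N or contact force between spindle and roll_c above 15 N).
It fails at once if a bystander moved by more than 30 mm (distance of any of tape_roll, marker, cup, saucer, teaspoon, tumbler, sachet_box, spare_roll from where it was at the start of the episode above 0.03 m).
It also fails if it takes over 69 s, if anything falls off the work surface, if the arm or the gripper's body presses on something with over 40 N, if the wrist force passes 120 N, or if a joint passes its speed limit or range.

ROBOT

A 7-joint arm with a two-finger parallel gripper is mounted at the origin on the work surface. World frame = base frame: x ahead of the robot, y to its left, z up, the work surface at z = 0. Lengths are in m, angles in rad, forces in N, time in s.
With the tool pointing down it reaches from about 0.425 to 0.925 m from the base axis. Payload 6.8 kg.
Tool frame: the origin (TCP) lies on the mounting face of the last link; the fingertips stand 173 mm ahead of it and the grasp point (between the pads) lies 155 mm ahead of it (grip_point_offset is the distance from the TCP to the grasp point, in m); x points along the fingers, z is the direction in which the jaws open and shut, and the axes are right-handed (so a half turn about x gives the same grasp; the last joint's range is limited). The gripper opens to 85 mm and grips with 20 to 120 N. Pads are 22 mm wide; open, the fingers measure 114 mm over their backs; the gripper's body (76 mm by 85 mm) begins 54 mm behind the grasp point. The pads swing forward as they close: fully open they stand 13 mm farther back than shut.
Start: joints at [1.016, 0.477, 0.022, 1.555, -0.011, 1.109, -0.083], TCP at [0.292, -0.609, 0.405] pointing down, gripper open.
Joint ranges: [-2.96, 2.96], [-0.34, 2.1], [-1.41, 1.46], [0.24, 2.44], [-1.37, 4.51], [0.17, 1.92], [-2.96, 2.96]. Speed limits (rad/s): [2.39, 2.39, 3.14, 3.14, 3.14, 3.14, 3.14].

INTERFACE

Orientations are given as a rotation vector (axis times angle).
In Python, from bench import * gives the robot as it stands. The module is installed in compiled form; this text tells all that it offers.
- The arm moves only by the tool servo_tool, never from a script. Its argument "motion" is a list of rows, each a list of 5 numbers: the shift along the tool's x, y, z in m, then the turn about the tool's x in degrees, then the gripper command: -1 is fully open, 1 is shut, values between are in proportion. In form: [[dx, dy, dz, turn, fingers], ...]. A call has 1 to 8 rows; each row is the pose to reach, as a shift and turn from the pose measured when the call began, along the tool's axes at that moment; what a row does not reach only later rows make up. A row lasts 1/10 s, in which the tool goes at most 50 mm and 8.59 degrees, less where a joint would pass 70% of its speed; a pose out of reach is approached as far as the arm can. A call with a gripper value outside its range is refused whole. The fingers move at their own pace and stop on an object; "force" is the grip in N (left out, the last holds). Time passes only in rows, so rows that repeat a pose let the fingers close. It gives the time, the measured TCP pose, the force and the opening at its end, in the units of the state.
- get_obs(): the state, without advancing time (a new reading comes with each control period).
- grab_frame(name): name is "scene" or "top" or "wrist"; returns the picture (480x640x3 uint8, red, green, blue); there is no depth.
- camera_params(name): a dict with "mtx" (3x3 intrinsics, pixels), "world_to_cam" (4x4, takes a point from world to camera coordinates); the wrist camera has in their place "T_tool_cam" (4x4, takes a point from camera to tool coordinates, whose origin is the TCP and whose axes are the tool frame's). Camera axes: x right, y down, z forward; pixel columns grow to the right and rows downward; lengths in m; the calibration is good to about 2 mm. A picture is of the moment at which its call begins: read the wrist's pose just before it. camera_params takes no time and is no camera call.
- hand_in(): hands the job in, once; it reports no verdict.
The state is a dict: "clock": time; "joints": joint angles; "qvel": joint speeds; "tau": joint torques, N m; "tcp_pos": TCP position; "orientation": TCP orientation; "contact_force": force on the tool from outside, world axes, zero at the start; "moment": the same for the moment, N m; "grip_width": finger opening in m.
Only numpy, scipy, OpenCV 4.12 (cv2) and the standard library are available. Lean on these libraries where they do the work, as an engineer would, in place of code of your own. Each camera call takes 0.05 s, during which the arm holds its last target. There are 200 camera calls.

## Working session

There is one attempt and no reset: what is moved stays moved. The work goes in short steps, Python scripts to look and compute and a tool call to move; the robot and the scene stay as the last step left them, time stands still between calls to the robot, and variables do not carry over. Pictures are saved under pics/ and viewed, about 8 in all and at most 12, crops included, and the job is handed in when it is done.

Besides the shell and the picture viewer there is one more tool, called as a command line: name --pt "numbers of a row" for each row, then --argument value for the rest. servo_tool: Moves the arm, as the interface text tells. Its arguments: {"type":"object","properties":{"motion":{"type":"array","items":{"type":"array","items":{"type":"number"}}},"force":{"type":"number"}},"required":["motion"]}

```bash
mkdir -p pics; cat > h.py <<'E'
from bench import *
import numpy as np, cv2
from scipy.spatial.transform import Rotation as R
def cam(n):
    p=camera_params(n); K=np.array(p["mtx"])
    if n=="wrist":
        o=get_obs(); T=np.eye(4); T[:3,:3]=R.from_rotvec(o["orientation"]).as_matrix(); T[:3,3]=o["tcp_pos"]
        W=np.linalg.inv(T@np.array(p["T_tool_cam"]))
    else: W=np.array(p["world_to_cam"])
    return K,W
def snap(n,f):
    K,W=cam(n); im=grab_frame(n)[:,:,::-1].copy(); cv2.imwrite("pics/"+f+".png",im); np.savez("pics/"+f+".npz",K=K,W=W); return im
def proj(f,P):
    d=np.load("pics/"+f+".npz"); P=np.atleast_2d(P); c=P@d["W"][:3,:3].T+d["W"][:3,3]; u=c@d["K"].T; return u[:,:2]/u[:,2:]
def ray(f,uv,z):
    d=np.load("pics/"+f+".npz"); W=np.linalg.inv(d["W"]); uv=np.atleast_2d(uv)
    r=np.c_[uv,np.ones(len(uv))]@np.linalg.inv(d["K"]).T@W[:3,:3].T; o=W[:3,3]; return o+r*((z-o[2])/r[:,2])[:,None]
E
python3 - <<'E'
from h import *
a=snap("top","top0"); b=snap("scene","scene0")
o=get_obs(); print(o); 
for n in("top","scene"):
    K,W=cam(n); print(n,K.round(1).tolist(),np.linalg.inv(W).round(3).tolist())
print(np.array(camera_params("wrist")["T_tool_cam"]).round(3).tolist(), R.from_rotvec(o["orientation"]).as_matrix().round(3).tolist())
E
```

```text
{'clock': 0.1, 'joints': array([ 1.01594289,  0.47769703,  0.02233591,  1.55635192, -0.01151689,
        1.10928989, -0.08309736]), 'qvel': array([ 0.0018041 , -0.00076066, -0.00025071, -0.00151484,  0.00085153,
       -0.00105073,  0.00074075]), 'tau': array([ 3.01744672e-03, -5.97762966e+01,  1.61294080e+00, -2.81959516e+01,
        1.27173439e-02,  4.97447400e-03, -2.68329188e-05]), 'tcp_pos': array([ 0.29153245, -0.60851879,  0.40383653]), 'orientation': array([ 0.87494603,  1.38949685, -0.87367068]), 'contact_force': array([0.2255613 , 0.20624809, 0.0683573 ]), 'moment': array([-0.03275278, -0.01060204,  0.00528039]), 'grip_width': 0.08542671652184843}
top [[577.5, 0.0, 316.1], [0.0, 577.5, 237.5], [0.0, 0.0, 1.0]] [[-0.003, -0.987, 0.163, 0.377], [-1.0, 0.003, 0.0, 0.015], [-0.001, -0.163, -0.987, 1.169], [0.0, 0.0, 0.0, 1.0]]
scene [[554.4, 0.0, 322.7], [0.0, 554.4, 240.4], [0.0, 0.0, 1.0]] [[0.222, 0.537, -0.814, 1.611], [0.975, -0.123, 0.185, -0.24], [-0.0, -0.834, -0.551, 0.81], [0.0, 0.0, 0.0, 1.0]]
[[0.001, -0.264, 0.964, 0.032], [0.001, -0.964, -0.264, 0.068], [1.0, 0.001, -0.001, 0.0], [0.0, 0.0, 0.0, 1.0]] [[-0.001, 0.902, 0.432], [0.001, 0.432, -0.902], [-1.0, -0.0, -0.002]]
```

View pics/top0.png

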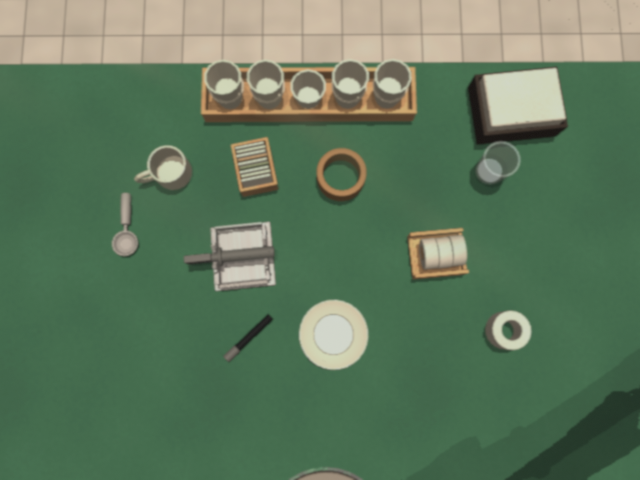

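View pics/scene0.png

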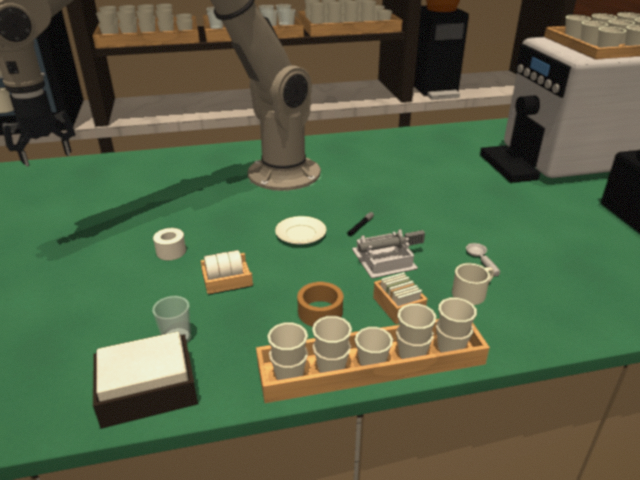

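Top view: the dispenser is centred near px (243,256), with the spindle tab at (187–212,259) and the tip near (272,253). The tray is at (438,254), with rolls at about 428, 443 and 458. The scene view agrees, and the space between dispenser and tray is clear apart from the saucer at (333,335).

```bash
python3 - <<'E'
from h import *
print("disp",ray("top0",[[243,256]],0.01).round(3)); print("spindle tab end,tip",ray("top0",[[187,259.5],[272,253]],0.05).round(3))
print("tray",ray("top0",[[410,235],[465,231],[468,275],[414,280]],0.03).round(3), "rolls top",ray("top0",[[423,250],[465,249]],0.06).round(3))
print(camera_params("wrist")["mtx"])
im=cv2.imread("pics/top0.png")
cv2.imwrite("pics/z.png",np.hstack([cv2.resize(im[210:305,175:285],None,fx=3.6,fy=3.6,interpolation=2),cv2.resize(im[210:305,385:495],None,fx=3.6,fy=3.6,interpolation=2)]))
E
```

```text
disp [[0.531 0.164 0.01 ]]
spindle tab end,tip [[0.519 0.268 0.05 ]
 [0.531 0.102 0.05 ]]
tray [[ 0.57  -0.172  0.03 ]
 [ 0.577 -0.282  0.03 ]
 [ 0.489 -0.284  0.03 ]
 [ 0.479 -0.177  0.03 ]] rolls top [[ 0.535 -0.192  0.06 ]
 [ 0.537 -0.273  0.06 ]]
[[364.64408136   0.         319.8186315 ]
 [  0.         364.64408136 230.02017031]
 [  0.           0.           1.        ]]
```

View pics/z.png

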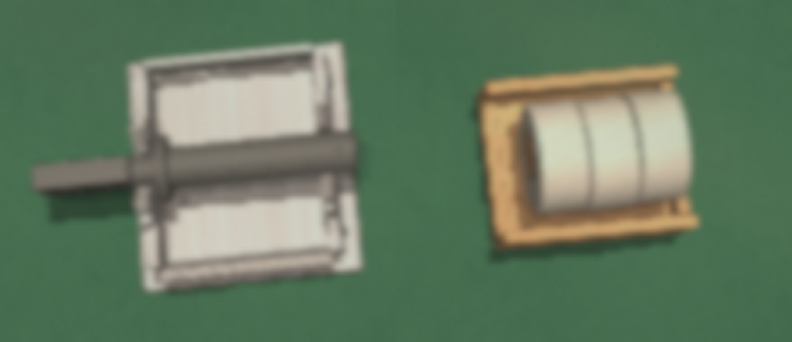

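Enlarged view: the spindle is seated, yawed about 4°. The three rolls stand together against the -y end wall, with a gap of about 17 mm to the lip. I'll move to a pose where the wrist camera sees the +y face of the front roll.

servo_tool --pt "0 0.45 -0.388 -69 -1" --pt "0 0.45 -0.388 -69 -1" --pt "0 0.45 -0.388 -69 -1" --pt "0 0.45 -0.388 -69 -1" --pt "0 0.45 -0.388 -69 -1" --pt "0 0.45 -0.388 -69 -1" --pt "0 0.45 -0.388 -69 -1" --pt "0 0.45 -0.388 -69 -1"

```text
clock: 0.9
tcp_pos: [0.4521, -0.2403, 0.4044]
orientation: [-0.063, 1.571, 0.065]
contact_force: [1.3, -0.5, -0.6]
grip_width: 0.0854
```

servo_tool --pt "0 0 0 0 -1"

```text
clock: 1.0
tcp_pos: [0.4547, -0.2334, 0.4047]
orientation: [-0.073, 1.569, 0.079]
contact_force: [0.4, -0.6, -0.3]
grip_width: 0.0857
```

```bash
cat >> h.py <<'E'
def to(p,yaw=None):
    o=get_obs(); M=R.from_rotvec(o["orientation"]).as_matrix(); y=np.degrees(np.arctan2(M[1,2],M[0,2]))
    print("t",round(float(o["clock"]),2),"tcp",o["tcp_pos"].round(4),"yaw",round(y,2),"F",o["contact_force"].round(2),"M",o["moment"].round(3),"w",round(o["grip_width"],4))
    if p is not None: print("shift",(M.T@(np.array(p)-o["tcp_pos"])).round(4),"turn",None if yaw is None else round(y-yaw,2))
E
python3 -c "
from h import *
to([.53,-.065,.26],4.5)"
```

```text
t 1.0 tcp [ 0.4547 -0.2334  0.4047] yaw 5.53 F [ 0.38 -0.64 -0.31] M [-0.052  0.019  0.016] w 0.0857
shift [0.1454 0.1598 0.091 ] turn 1.03
```

servo_tool --pt "0.145 0.16 0.091 1 -1" --pt "0.145 0.16 0.091 1 -1" --pt "0.145 0.16 0.091 1 -1" --pt "0.145 0.16 0.091 1 -1" --pt "0.145 0.16 0.091 1 -1" --pt "0.145 0.16 0.091 1 -1" --pt "0.145 0.16 0.091 1 -1"

```text
clock: 1.7
tcp_pos: [0.5298, -0.0645, 0.2595]
orientation: [-0.06, 1.571, 0.066]
contact_force: [0.6, -1.0, 0.6]
grip_width: 0.0856
```

```bash
python3 -c "
from h import *
to(None); im=snap('wrist','w1')
print(proj('w1',[[.53,-.195,.043],[.53,-.195,.073],[.53,-.24,.073],[.5,-.195,.043]]))"
```

```text
t 1.7 tcp [ 0.5298 -0.0645  0.2595] yaw 4.6 F [ 0.64 -1.04  0.64] M [ 0.025  0.007 -0.008] w 0.0856
[[302.80237081 456.02965147]
 [300.24180572 502.72519468]
 [295.07930998 562.13703203]
 [255.21295897 452.8482323 ]]
```

View pics/w1.png

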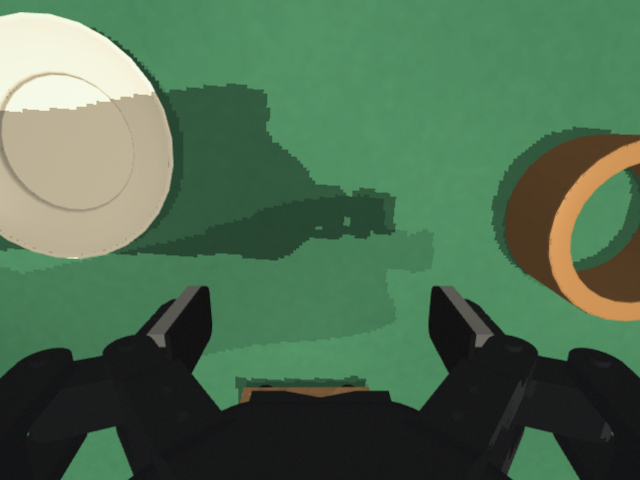

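The saucer is at left, the tape roll at right, and the tray's lip just shows at (300,390). Below row 390 the gripper body blocks the view, so I'll shift 83 mm towards -y.

servo_tool --pt "0 -0.083 0 0 -1" --pt "0 -0.083 0 0 -1" --pt "0 -0.083 0 0 -1"

```text
clock: 2.05
tcp_pos: [0.5354, -0.1565, 0.2608]
orientation: [-0.053, 1.57, 0.051]
contact_force: [0.3, 0.4, 0.6]
grip_width: 0.0852
```

```bash
python3 -c "
from h import *
to(None); im=snap('wrist','w2')
cv2.imwrite('pics/w2c.png',cv2.resize(im[240:420,200:440],None,fx=3.3,fy=3.3,interpolation=2))"
```

```text
t 2.05 tcp [ 0.5354 -0.1565  0.2608] yaw 3.82 F [0.27 0.42 0.58] M [-0.019  0.005 -0.027] w 0.0852
```

View pics/w2c.png

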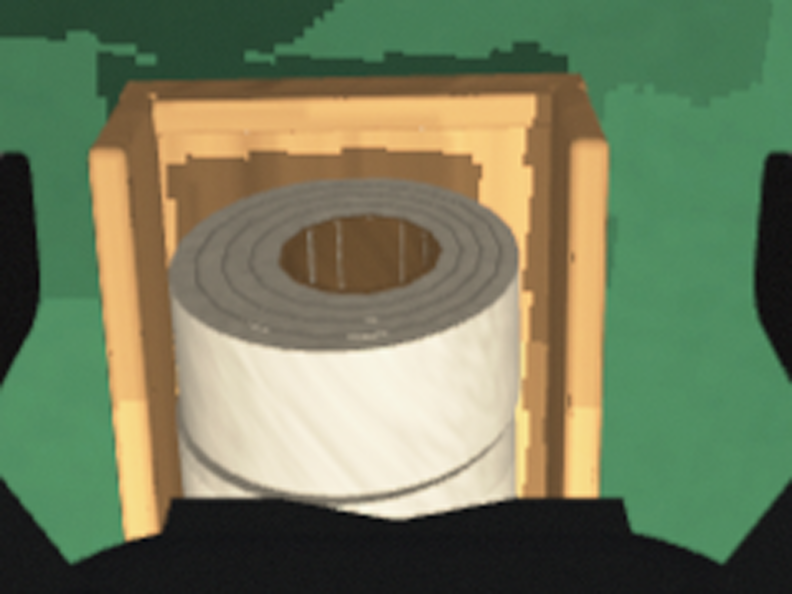

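The crop shows the front roll's +y face. Its hole is centred at crop (360,254), full-image (309,317). The roll outline is centred at x≈344.5, so the core sits about 2.7 mm towards +x. The tray's side-wall corners are at (92,150) and (607,143).

```bash
python3 -c "
from h import *
f=lambda *p:[[200+a/3.3,240+b/3.3] for a,b in p]
print('hole',ray('w2',f((360,254),(280,254),(440,254)),.043).round(4))
t=ray('w2',f((92,150),(607,143),(125,538),(598,500),(153,98),(535,96)),.040).round(4);print('tray',t)
print(np.degrees(np.arctan2(-(t[0]-t[2])[0],(t[0]-t[2])[1])),np.degrees(np.arctan2(-(t[1]-t[3])[0],(t[1]-t[3])[1])),np.degrees(np.arctan2((t[1]-t[0])[1],(t[1]-t[0])[0])))
print('roll edges',ray('w2',f((171,265),(518,265)),.043).round(4))
to([.524,.215,.26],4.2)
"
```

```text
hole [[ 0.5326 -0.1918  0.043 ]
 [ 0.5189 -0.1928  0.043 ]
 [ 0.5462 -0.1909  0.043 ]]
tray [[ 0.486  -0.177   0.04  ]
 [ 0.5731 -0.1698  0.04  ]
 [ 0.4922 -0.2553  0.04  ]
 [ 0.5796 -0.241   0.04  ]
 [ 0.4962 -0.1668  0.04  ]
 [ 0.5601 -0.1622  0.04  ]]
4.527384264590591 5.216195063271107 4.725531618753108
roll edges [[ 0.5003 -0.1961  0.043 ]
 [ 0.5598 -0.1921  0.043 ]]
t 2.1 tcp [ 0.5355 -0.1534  0.2608] yaw 3.99 F [-0.    0.91 -0.11] M [ 0.07  -0.048 -0.018] w 0.0858
shift [0.0011 0.3683 0.0141] turn -0.21
```

servo_tool --pt "0 0.368 0.014 0 -1" --pt "0 0.368 0.014 0 -1" --pt "0 0.368 0.014 0 -1" --pt "0 0.368 0.014 0 -1" --pt "0 0.368 0.014 0 -1" --pt "0 0.368 0.014 0 -1" --pt "0 0.368 0.014 0 -1" --pt "0 0.368 0.014 0 -1"

```text
clock: 2.9
tcp_pos: [0.5223, 0.2214, 0.2626]
orientation: [-0.056, 1.567, 0.065]
contact_force: [-0.6, 0.3, -0.2]
grip_width: 0.0854
```

servo_tool --pt "0 0 0 0 -1" --pt "0 0 0 0 -1"

```text
clock: 3.1
tcp_pos: [0.5221, 0.2211, 0.2631]
orientation: [-0.056, 1.567, 0.065]
contact_force: [0.1, -1.0, -0.2]
grip_width: 0.0856
```

```bash
python3 -c "
from h import *
to(None); im=snap('wrist','w3')
cv2.imwrite('pics/w3c.png',cv2.resize(im[100:400,140:540],None,fx=2,fy=2,interpolation=2))"
```

```text
t 3.1 tcp [0.5221 0.2211 0.2631] yaw 4.44 F [ 0.06 -0.96 -0.23] M [-0.097  0.006 -0.025] w 0.0856
```

View pics/w3c.png

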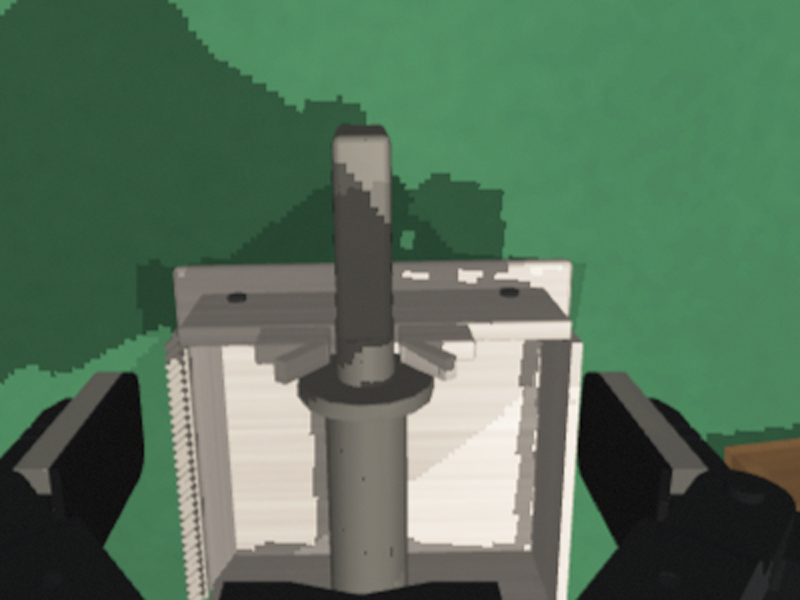

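The crop shows the tab at x 334–390, with its far end at row 136 and near end at row ~345. The flange is centred near (366,388), and the shaft leaves at the bottom around x≈369.

```bash
python3 -c "
from h import *
f=lambda *p:[[140+a/2,100+b/2] for a,b in p]
t=ray('w3',f((334,137),(390,137),(338,345),(394,345)),.061);print(t.round(4)); a=(t[0]+t[1])/2;b=(t[2]+t[3])/2
d=a-b;print('yaw',np.degrees(np.arctan2(-d[0],d[1])),np.linalg.norm(d),'mid',(a+b)/2)
s=ray('w3',f((332,570),(407,570)),.046);print('shaft',s.round(4),s.mean(0))
fl=ray('w3',f((299,390),(433,388)),.046);print('flange',fl.round(4),fl.mean(0))
for p in [a,fl.mean(0)]:
  d=p-s.mean(0);print(np.degrees(np.arctan2(-d[0],d[1])))
dp=ray('w3',f((175,268),(571,262)),.003);print('plate',dp.round(4))
to([*((a+b)/2)[:2],.046+.155],4.3)
"
```

```text
[[0.5136 0.2717 0.061 ]
 [0.5265 0.2727 0.061 ]
 [0.5181 0.2204 0.061 ]
 [0.5321 0.2214 0.061 ]]
yaw 5.639070667769555 0.0515309204437997 mid [0.52256547 0.24653974 0.061     ]
shaft [[0.5214 0.143  0.046 ]
 [0.5436 0.1447 0.046 ]] [0.53251877 0.14385164 0.046     ]
flange [[0.5083 0.2003 0.046 ]
 [0.5452 0.2038 0.046 ]] [0.52678155 0.202037   0.046     ]
5.556788428326019
5.631297721996968
plate [[0.4635 0.22   0.003 ]
 [0.5917 0.2319 0.003 ]]
t 3.15 tcp [0.5225 0.2198 0.2628] yaw 4.33 F [-0.42 -0.43  0.2 ] M [-0.007  0.028 -0.039] w 0.0855
shift [0.0619 0.0264 0.0019] turn 0.03
```

servo_tool --pt "0.03 0.027 0.002 -1.2 -1" --pt "0.05 0.027 0.002 -1.2 -1" --pt "0.062 0.027 0.002 -1.2 -1" --pt "0.062 0.027 0.002 -1.2 -1" --pt "0.062 0.027 0.002 -1.2 -1"

```text
clock: 3.65
tcp_pos: [0.5232, 0.2457, 0.2013]
orientation: [-0.071, 1.567, 0.077]
contact_force: [-0.2, -0.1, 0.3]
grip_width: 0.0853
```

servo_tool --pt "0 0 0 0 0.5" --pt "0 0 0 0 1" --pt "0 0 0 0 1" --pt "0 0 0 0 1" --pt "0 0 0 0 1" --pt "0 0 0 0 1" --pt "0 0 0 0 1" --pt "0 0 0 0 1" --force 80

```text
clock: 4.45
tcp_pos: [0.5231, 0.2458, 0.2015]
orientation: [-0.071, 1.567, 0.077]
contact_force: [-1.0, -1.0, 3.8]
grip_width: 0.013
```

```bash
python3 -c "
from h import *
to(None)"
```

```text
t 4.45 tcp [0.5231 0.2458 0.2015] yaw 5.4 F [-0.97 -1.04  3.76] M [-0.279  0.321  0.003] w 0.013
```

Gripped at width 13 mm; TCP (0.5231, 0.2458, 0.2015) with yaw 5.4° is the return pose. Next I lift.

servo_tool --pt "-0.015 0 0 0 1" --pt "-0.035 0 0 0 1" --pt "-0.06 0 0 0 1" --pt "-0.07 0 0 0 1" --pt "-0.07 0 0 0 1"

```text
clock: 4.95
tcp_pos: [0.5235, 0.2458, 0.2733]
orientation: [-0.07, 1.563, 0.078]
contact_force: [0.4, -0.3, -1.7]
grip_width: 0.013
```

```bash
python3 -c "
from h import *
to([.519,-.0246,.215],4.8)"
```

```text
t 4.95 tcp [0.5235 0.2458 0.2733] yaw 5.39 F [ 0.39 -0.32 -1.73] M [ 0.03   0.025 -0.001] w 0.013
shift [ 0.0568 -0.2691 -0.0303] turn 0.59
```

servo_tool --pt "0 -0.05 -0.006 0.6 1" --pt "0 -0.1 -0.012 0.6 1" --pt "0.01 -0.145 -0.018 0.6 1" --pt "0.03 -0.19 -0.024 0.6 1" --pt "0.05 -0.235 -0.029 0.6 1" --pt "0.057 -0.269 -0.03 0.6 1" --pt "0.057 -0.269 -0.03 0.6 1" --pt "0.057 -0.269 -0.03 0.6 1"

```text
clock: 5.75
tcp_pos: [0.5188, -0.0253, 0.2138]
orientation: [-0.06, 1.565, 0.068]
contact_force: [-0.2, 0.6, -0.2]
grip_width: 0.0132
```

```bash
python3 -c "
from h import *
to([.519,-.0246,.1985],4.8); im=snap('wrist','w4');im=snap('top','top4')
print(proj('w4',[[.5326,-.192,.043]]))
cv2.imwrite('pics/w4c.png',np.hstack([cv2.resize(cv2.imread('pics/w4.png')[200:480,200:440],None,fx=1.6,fy=1.6,interpolation=2),cv2.resize(im[220:300,360:480],None,fx=3.2,fy=5.6,interpolation=2)]))"
```

```text
t 5.75 tcp [ 0.5188 -0.0253  0.2138] yaw 4.66 F [-0.22  0.6  -0.23] M [0.093 0.062 0.008] w 0.0132
shift [0.0153 0.0006 0.0002] turn -0.14
[[317.07727902 585.82950984]]
```

View pics/w4c.png

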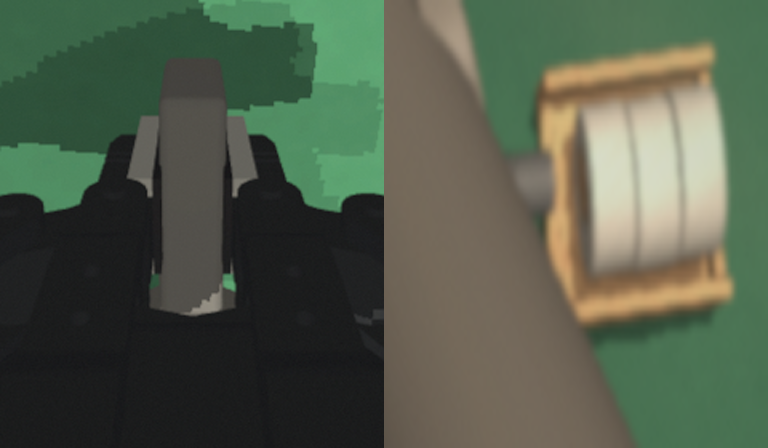

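The spindle is held straight in the jaws. In the top crop the tip, at about (545,183), points at the middle of the roll face. I'll check the predicted tip position rigidly from the grasp pose.

```bash
cat >> h.py <<'E'
G=np.array([.5231,.2458,.2015]); GR=R.from_rotvec([-.071,1.567,.077])
d0=np.array([-np.sin(np.radians(5.5)),np.cos(np.radians(5.5)),0]); tab=np.array([.5229,.2458,.046])
def sp():
    o=get_obs(); r=R.from_rotvec(o["orientation"])*GR.inv(); f=lambda P: o["tcp_pos"]+r.apply(P-G)
    print("tip",f(tab-.148*d0).round(4),"org",f(tab-.046*d0).round(4),"dir",r.apply(d0).round(4))
E
python3 -c "
from h import *
sp();to([.519,-.0256,.1985],4.8)"
```

```text
tip [ 0.5324 -0.1702  0.0588] org [ 0.5236 -0.0686  0.059 ] dir [-0.0868  0.9962  0.0022]
t 5.85 tcp [ 0.5192 -0.0232  0.2146] yaw 4.88 F [-0.3   1.04  0.06] M [ 0.043 -0.008  0.003] w 0.0129
shift [ 0.0161 -0.0025 -0.0005] turn 0.08
```

servo_tool --pt "0.008 0 -0.0012 0.2 1" --pt "0.016 0 -0.0012 0.2 1" --pt "0.016 -0.005 -0.0012 0.2 1" --pt "0.016 -0.01 -0.0012 0.2 1" --pt "0.016 -0.014 -0.0012 0.2 1" --pt "0.016 -0.016 -0.0012 0.2 1" --pt "0.016 -0.016 -0.0012 0.2 1"

```text
clock: 6.55
tcp_pos: [0.5196, -0.0398, 0.1987]
orientation: [-0.059, 1.563, 0.068]
contact_force: [0.2, -0.6, -0.8]
grip_width: 0.0127
```

```bash
python3 -c "
from h import *
sp();to(None)"
```

```text
tip [ 0.5322 -0.1869  0.0429] org [ 0.5238 -0.0853  0.0431] dir [-0.0823  0.9966  0.002 ]
t 6.55 tcp [ 0.5196 -0.0398  0.1987] yaw 4.62 F [ 0.15 -0.59 -0.8 ] M [-0.036  0.014 -0.018] w 0.0127
```

servo_tool --pt "0 -0.002 0 0 1" --pt "0 -0.004 0 0 1" --pt "0 -0.006 0 0 1" --pt "0 -0.006 0 0 1"

```text
clock: 6.95
tcp_pos: [0.5201, -0.0462, 0.1987]
orientation: [-0.058, 1.563, 0.067]
contact_force: [-0.6, 0.4, -0.8]
grip_width: 0.0132
```

servo_tool --pt "0 -0.001 0 0 1" --pt "0 -0.002 0 0 1" --pt "0 -0.003 0 0 1" --pt "0 -0.003 0 0 1"

```text
clock: 7.35
tcp_pos: [0.5203, -0.0493, 0.1987]
orientation: [-0.058, 1.563, 0.067]
contact_force: [-0.3, 0.4, -0.5]
grip_width: 0.013
```

```bash
python3 -c "
from h import *
sp();to(None)"
```

```text
tip [ 0.5328 -0.1965  0.0429] org [ 0.5245 -0.0948  0.0431] dir [-0.0816  0.9967  0.0017]
t 7.35 tcp [ 0.5203 -0.0493  0.1987] yaw 4.58 F [-0.32  0.38 -0.49] M [-0.011 -0.035  0.012] w 0.013
```

servo_tool --pt "0 -0.001 0 0 1" --pt "0 -0.002 0 0 1" --pt "0 -0.003 0 0 1" --pt "0 -0.003 0 0 1"

```text
clock: 7.75
tcp_pos: [0.5206, -0.0525, 0.1986]
orientation: [-0.058, 1.563, 0.067]
contact_force: [0.5, 0.6, 0.3]
grip_width: 0.0129
```

servo_tool --pt "0 -0.001 0 0 1" --pt "0 -0.002 0 0 1" --pt "0 -0.003 0 0 1" --pt "0 -0.003 0 0 1"

```text
clock: 8.15
tcp_pos: [0.5208, -0.0557, 0.1986]
orientation: [-0.058, 1.563, 0.067]
contact_force: [-0.4, 0.1, -0.7]
grip_width: 0.0131
```

servo_tool --pt "0 -0.001 0 0 1" --pt "0 -0.002 0 0 1" --pt "0 -0.003 0 0 1" --pt "0 -0.004 0 0 1" --pt "0 -0.004 0 0 1"

```text
clock: 8.65
tcp_pos: [0.5211, -0.0599, 0.1986]
orientation: [-0.058, 1.563, 0.066]
contact_force: [0.7, 0.2, -0.4]
grip_width: 0.0127
```

servo_tool --pt "0 -0.001 0 0 1" --pt "0 -0.002 0 0 1" --pt "0 -0.003 0 0 1" --pt "0 -0.004 0 0 1" --pt "0 -0.004 0 0 1"

```text
clock: 9.15
tcp_pos: [0.5214, -0.0641, 0.1985]
orientation: [-0.058, 1.563, 0.066]
contact_force: [-0.5, -0.5, -1.3]
grip_width: 0.0127
```

```bash
python3 -c "
from h import *
sp();to(None)"
```

```text
tip [ 0.5338 -0.2113  0.0428] org [ 0.5255 -0.1097  0.043 ] dir [-0.0805  0.9968  0.0014]
t 9.15 tcp [ 0.5214 -0.0641  0.1985] yaw 4.52 F [-0.5  -0.53 -1.3 ] M [0.02  0.011 0.084] w 0.0127
```

servo_tool --pt "0 -0.001 0 -0.25 1" --pt "0 -0.002 0 -0.25 1" --pt "0 -0.003 0 -0.25 1" --pt "0 -0.003 0 -0.25 1"

```text
clock: 9.55
tcp_pos: [0.5217, -0.0673, 0.1985]
orientation: [-0.061, 1.563, 0.069]
contact_force: [0.3, 0.3, -0.2]
grip_width: 0.0128
```

servo_tool --pt "0 -0.001 0 0 1" --pt "0 -0.002 0 0 1" --pt "0 -0.002 0 0 1" --pt "0 -0.002 0 0 1"

```text
clock: 9.95
tcp_pos: [0.5219, -0.0693, 0.1985]
orientation: [-0.061, 1.563, 0.069]
contact_force: [0.4, 0.3, -0.5]
grip_width: 0.0131
```

servo_tool --pt "0 -0.001 0 0 1" --pt "0 -0.002 0 0 1" --pt "0 -0.002 0 0 1" --pt "0 -0.002 0 0 1"

```text
clock: 10.35
tcp_pos: [0.522, -0.0714, 0.1985]
orientation: [-0.061, 1.563, 0.069]
contact_force: [0.0, 0.7, -1.0]
grip_width: 0.0128
```

```bash
python3 -c "
from h import *
sp();to(None)"
```

```text
tip [ 0.5349 -0.2186  0.0428] org [ 0.5263 -0.117   0.0429] dir [-0.0843  0.9964  0.0013]
t 10.35 tcp [ 0.522  -0.0714  0.1985] yaw 4.74 F [ 0.02  0.7  -0.97] M [0.03  0.005 0.007] w 0.0128
```

servo_tool --pt "0 -0.0007 0 0 1" --pt "0 -0.0013 0 0 1" --pt "0 -0.0013 0 0 1"

```text
clock: 10.65
tcp_pos: [0.5221, -0.0728, 0.1985]
orientation: [-0.061, 1.563, 0.069]
contact_force: [0.3, -0.5, 0.1]
grip_width: 0.0129
```

servo_tool --pt "0 -0.0007 0 0 1" --pt "0 -0.0013 0 0 1" --pt "0 -0.0013 0 0 1"

```text
clock: 10.95
tcp_pos: [0.5222, -0.0742, 0.1985]
orientation: [-0.061, 1.563, 0.069]
contact_force: [-0.0, 0.6, -1.0]
grip_width: 0.0127
```

servo_tool --pt "0 -0.0007 0 0 1" --pt "0 -0.0013 0 0 1" --pt "0 -0.0013 0 0 1"

```text
clock: 11.25
tcp_pos: [0.5224, -0.0756, 0.1985]
orientation: [-0.061, 1.563, 0.069]
contact_force: [-0.0, -0.9, -1.4]
grip_width: 0.013
```

servo_tool --pt "0 -0.0007 0 0 1" --pt "0 -0.0013 0 0 1" --pt "0 -0.0013 0 0 1"

```text
clock: 11.55
tcp_pos: [0.5225, -0.077, 0.1985]
orientation: [-0.061, 1.563, 0.068]
contact_force: [0.7, 0.4, -0.7]
grip_width: 0.0131
```

servo_tool --pt "0 -0.0007 0 0 1" --pt "0 -0.0015 0 0 1" --pt "0 -0.002 0 0 1" --pt "0 -0.002 0 0 1"

```text
clock: 11.95
tcp_pos: [0.5226, -0.0792, 0.1984]
orientation: [-0.06, 1.563, 0.068]
contact_force: [-0.6, 0.2, 0.1]
grip_width: 0.0131
```

servo_tool --pt "0 -0.0007 0 0 1" --pt "0 -0.0015 0 0 1" --pt "0 -0.002 0 0 1" --pt "0 -0.002 0 0 1"

```text
clock: 12.35
tcp_pos: [0.5228, -0.0813, 0.1984]
orientation: [-0.06, 1.563, 0.068]
contact_force: [0.6, 0.3, -0.9]
grip_width: 0.0128
```

```bash
python3 -c "
from h import *
sp();to(None);im=snap('top','top5')
cv2.imwrite('pics/t5c.png',np.hstack([cv2.resize(cv2.imread('pics/top4.png')[225:290,385:485],None,fx=4,fy=4,interpolation=2),cv2.resize(im[225:290,385:485],None,fx=4,fy=4,interpolation=2)]))"
```

```text
tip [ 0.5356 -0.2286  0.0428] org [ 0.5271 -0.1269  0.0429] dir [-8.340e-02  9.965e-01  9.000e-04]
t 12.35 tcp [ 0.5228 -0.0813  0.1984] yaw 4.68 F [ 0.56  0.33 -0.86] M [-0.01   0.018 -0.004] w 0.0128
```

View pics/t5c.png

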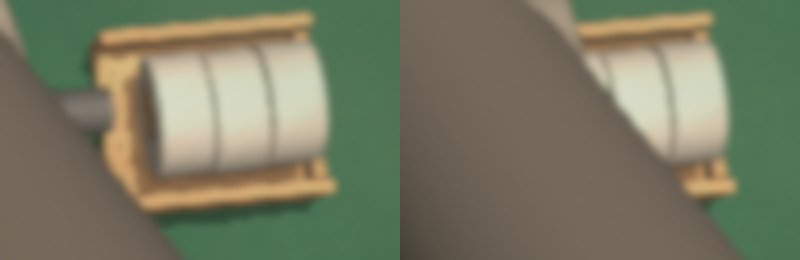

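Before/after top crops: the seam between the second and third rolls stays put (x≈271), so nothing has been pushed.

servo_tool --pt "0 -0.001 0 0 1" --pt "0 -0.002 0 0 1" --pt "0 -0.003 0 0 1" --pt "0 -0.004 0 0 1" --pt "0 -0.004 0 0 1"

```text
clock: 12.9
tcp_pos: [0.5231, -0.0854, 0.1984]
orientation: [-0.06, 1.563, 0.068]
contact_force: [0.4, -0.3, -1.4]
grip_width: 0.0129
```

servo_tool --pt "0 -0.001 0 0 1" --pt "0 -0.002 0 0 1" --pt "0 -0.003 0 0 1" --pt "0 -0.004 0 0 1" --pt "0 -0.004 0 0 1"

```text
clock: 13.4
tcp_pos: [0.5235, -0.0896, 0.1984]
orientation: [-0.06, 1.563, 0.067]
contact_force: [-1.1, -0.3, -0.6]
grip_width: 0.0129
```

servo_tool --pt "0 -0.0007 0 0 1" --pt "0 -0.0013 0 0 1" --pt "0 -0.0013 0 0 1"

```text
clock: 13.7
tcp_pos: [0.5236, -0.091, 0.1984]
orientation: [-0.06, 1.563, 0.067]
contact_force: [0.6, 0.3, -0.5]
grip_width: 0.0132
```

servo_tool --pt "0 -0.0007 0 0 1" --pt "0 -0.0013 0 0 1" --pt "0 -0.0013 0 0 1"

```text
clock: 14.0
tcp_pos: [0.5237, -0.0924, 0.1984]
orientation: [-0.06, 1.563, 0.067]
contact_force: [-0.7, 0.2, -0.1]
grip_width: 0.0128
```

servo_tool --pt "0 -0.0007 0 0 1" --pt "0 -0.0013 0 0 1" --pt "0 -0.0013 0 0 1"

```text
clock: 14.3
tcp_pos: [0.5238, -0.0939, 0.1984]
orientation: [-0.06, 1.563, 0.067]
contact_force: [-0.5, -0.1, 0.7]
grip_width: 0.0131
```

servo_tool --pt "0 -0.0007 0 0 1" --pt "0 -0.0013 0 0 1" --pt "0 -0.0013 0 0 1"

```text
clock: 14.6
tcp_pos: [0.5239, -0.0953, 0.1983]
orientation: [-0.06, 1.563, 0.067]
contact_force: [-1.0, -0.3, -1.3]
grip_width: 0.0131
```

servo_tool --pt "0 -0.0007 0 0 1" --pt "0 -0.0013 0 0 1" --pt "0 -0.0013 0 0 1"

```text
clock: 14.9
tcp_pos: [0.524, -0.0967, 0.1983]
orientation: [-0.06, 1.563, 0.067]
contact_force: [0.3, -0.7, -1.0]
grip_width: 0.0125
```

servo_tool --pt "0 -0.0007 0 0 1" --pt "0 -0.0013 0 0 1" --pt "0 -0.0013 0 0 1"

```text
clock: 15.2
tcp_pos: [0.5241, -0.0982, 0.1983]
orientation: [-0.06, 1.563, 0.066]
contact_force: [-0.2, 0.3, -0.7]
grip_width: 0.013
```

servo_tool --pt "0 -0.0007 0 0 1" --pt "0 -0.0013 0 0 1" --pt "0 -0.0013 0 0 1"

```text
clock: 15.5
tcp_pos: [0.5242, -0.0995, 0.1983]
orientation: [-0.06, 1.563, 0.066]
contact_force: [-0.9, 0.5, 0.4]
grip_width: 0.0128
```

servo_tool --pt "0 -0.0007 0 0 1" --pt "0 -0.0015 0 0 1" --pt "0 -0.002 0 0 1" --pt "0 -0.002 0 0 1"

```text
clock: 15.9
tcp_pos: [0.5242, -0.1009, 0.1983]
orientation: [-0.059, 1.564, 0.067]
contact_force: [-1.5, 3.7, 0.8]
grip_width: 0.013
```

```bash
python3 -c "
from h import *
sp();to(None)"
```

```text
tip [ 0.5368 -0.2482  0.0426] org [ 0.5284 -0.1465  0.0427] dir [-0.0823  0.9966  0.0011]
t 15.9 tcp [ 0.5242 -0.1009  0.1983] yaw 4.62 F [-1.52  3.67  0.8 ] M [ 0.594  0.212 -0.133] w 0.013
```

Contact of 3.7 N with the tip at y ≈ -0.248, which matches the third roll's face (from the tray geometry, the row's front face is at ≈ -0.197). I'll search sideways with light presses, -x first, because the first core sits 2.7 mm to +x of its roll.

servo_tool --pt "0 0.0005 0 0 1" --pt "0 0.0005 -0.001 -0.1 1" --pt "0 0.0005 -0.001 -0.1 1" --pt "0 -0.0003 -0.001 -0.1 1" --pt "0 -0.0008 -0.001 -0.1 1" --pt "0 -0.0008 -0.001 -0.1 1"

```text
clock: 16.5
tcp_pos: [0.5234, -0.1012, 0.1983]
orientation: [-0.061, 1.563, 0.07]
contact_force: [-0.4, 4.7, 0.9]
grip_width: 0.0129
```

```bash
python3 -c "
from h import *
sp();to(None)"
```

```text
tip [ 0.5363 -0.2483  0.0426] org [ 0.5276 -0.1467  0.0427] dir [-0.0848  0.9964  0.0018]
t 16.5 tcp [ 0.5234 -0.1012  0.1983] yaw 4.76 F [-0.42  4.72  0.88] M [0.756 0.027 0.005] w 0.0129
```

servo_tool --pt "0 0.0005 0 0 1" --pt "0 0.0005 -0.001 0 1" --pt "0 0.0005 -0.001 0 1" --pt "0 -0.0003 -0.001 0 1" --pt "0 -0.0008 -0.001 0 1" --pt "0 -0.0008 -0.001 0 1"

```text
clock: 17.1
tcp_pos: [0.5225, -0.1015, 0.1984]
orientation: [-0.061, 1.563, 0.071]
contact_force: [0.6, 4.8, 0.6]
grip_width: 0.013
```

```bash
python3 -c "
from h import *
sp();to(None)"
```

```text
tip [ 0.5355 -0.2485  0.0425] org [ 0.5268 -0.1469  0.0428] dir [-0.0853  0.9963  0.0025]
t 17.1 tcp [ 0.5225 -0.1015  0.1984] yaw 4.8 F [0.57 4.82 0.6 ] M [ 0.828 -0.05   0.109] w 0.013
```

Each press shows about 1.5 N upward and a pitching moment, so the tip is probably about 1 mm low and touching the bottom of the cores. I'll raise it slightly and go back towards the original line.

servo_tool --pt "0 0.0008 0 0 1" --pt "-0.0008 0.0008 0.0008 0 1" --pt "-0.0008 0.0008 0.0008 0 1" --pt "-0.0008 0 0.0008 0 1" --pt "-0.0008 -0.0006 0.0008 0 1" --pt "-0.0008 -0.0008 0.0008 0 1"

```text
clock: 17.7
tcp_pos: [0.5231, -0.1017, 0.1991]
orientation: [-0.06, 1.564, 0.072]
contact_force: [-1.2, 5.2, 0.8]
grip_width: 0.0125
```

```bash
python3 -c "
from h import *
sp();to(None)"
```

```text
tip [ 0.5361 -0.2486  0.0431] org [ 0.5273 -0.147   0.0434] dir [-0.0857  0.9963  0.0033]
t 17.7 tcp [ 0.5231 -0.1017  0.1991] yaw 4.81 F [-1.23  5.19  0.77] M [ 0.837  0.241 -0.164] w 0.0125
```

No change. The top view showed the rolls' outsides in line, so the third core must lie between about -5.7 and +0.3 mm of the first. I'll keep searching towards -x while pressing lightly.

servo_tool --pt "0 0.001 0 0 1" --pt "0 0.001 -0.0008 0 1" --pt "0 0.001 -0.0016 0 1" --pt "0 0.001 -0.0022 0 1" --pt "0 0.0005 -0.0022 0 1" --pt "0 -0.0002 -0.0022 0 1" --pt "0 -0.0006 -0.0022 0 1" --pt "0 -0.0006 -0.0022 0 1"

```text
clock: 18.5
tcp_pos: [0.5211, -0.1027, 0.1991]
orientation: [-0.06, 1.564, 0.071]
contact_force: [0.1, -0.0, 0.2]
grip_width: 0.0128
```

servo_tool --pt "0 0.001 0 0 1" --pt "0 0.001 -0.0005 0 1" --pt "0 0.001 -0.001 0 1" --pt "0 0.001 -0.001 0 1" --pt "0 0.0005 -0.001 0 1" --pt "0 -0.0002 -0.001 0 1" --pt "0 -0.0006 -0.001 0 1" --pt "0 -0.0006 -0.001 0 1"

```text
clock: 19.3
tcp_pos: [0.5202, -0.1033, 0.1991]
orientation: [-0.06, 1.564, 0.071]
contact_force: [0.8, 1.1, 1.7]
grip_width: 0.0131
```

```bash
python3 -c "
from h import *
sp();to(None)"
```

```text
tip [ 0.5332 -0.2502  0.0432] org [ 0.5245 -0.1486  0.0435] dir [-0.0856  0.9963  0.0032]
t 19.3 tcp [ 0.5202 -0.1033  0.1991] yaw 4.81 F [0.75 1.07 1.71] M [-0.005 -0.127  0.14 ] w 0.0131
```

It dropped in at the first step, where Fy went to 0 while y advanced. I'll undo half of the extra sideways shift and advance.

servo_tool --pt "0 0 0.0005 0 1" --pt "0.0003 -0.0007 0.0005 0 1" --pt "0.0003 -0.0015 0.0005 0 1" --pt "0.0003 -0.0015 0.0005 0 1"

```text
clock: 19.7
tcp_pos: [0.5209, -0.1048, 0.1989]
orientation: [-0.06, 1.563, 0.071]
contact_force: [1.1, 0.1, 1.1]
grip_width: 0.0128
```

servo_tool --pt "0 -0.0007 0 0 1" --pt "0 -0.0015 0 0 1" --pt "0 -0.0015 0 0 1"

```text
clock: 20.0
tcp_pos: [0.5211, -0.1065, 0.1989]
orientation: [-0.06, 1.563, 0.071]
contact_force: [1.6, 0.9, 0.5]
grip_width: 0.0131
```

```bash
python3 -c "
from h import *
sp();to(None)"
```

```text
tip [ 0.5341 -0.2534  0.0429] org [ 0.5254 -0.1518  0.0432] dir [-0.0854  0.9963  0.0031]
t 20.0 tcp [ 0.5211 -0.1065  0.1989] yaw 4.8 F [1.61 0.92 0.49] M [ 0.02  -0.124  0.036] w 0.0131
```

servo_tool --pt "0 -0.001 0 0 1" --pt "0 -0.002 0 0 1" --pt "0 -0.003 0 0 1" --pt "0 -0.004 0 0 1" --pt "0 -0.005 0 0 1" --pt "0 -0.006 0 0 1" --pt "0 -0.006 0 0 1"

```text
clock: 20.7
tcp_pos: [0.5216, -0.1127, 0.1988]
orientation: [-0.06, 1.563, 0.071]
contact_force: [0.2, 1.2, 0.5]
grip_width: 0.0133
```

servo_tool --pt "0 -0.001 0 0 1" --pt "0 -0.002 0 0 1" --pt "0 -0.003 0 0 1" --pt "0 -0.004 0 0 1" --pt "0 -0.005 0 0 1" --pt "0 -0.006 0 0 1" --pt "0 -0.007 0 0 1" --pt "0 -0.007 0 0 1"

```text
clock: 21.5
tcp_pos: [0.5222, -0.1199, 0.1988]
orientation: [-0.06, 1.563, 0.071]
contact_force: [1.3, 1.3, 1.3]
grip_width: 0.0128
```

```bash
python3 -c "
from h import *
sp();to(None)"
```

```text
tip [ 0.5352 -0.2669  0.0429] org [ 0.5265 -0.1652  0.0432] dir [-0.0849  0.9964  0.0028]
t 21.5 tcp [ 0.5222 -0.1199  0.1988] yaw 4.77 F [1.33 1.29 1.3 ] M [-0.013 -0.215  0.052] w 0.0128
```

servo_tool --pt "0 -0.0015 0 0 1" --pt "0 -0.003 0 0 1" --pt "0 -0.0045 0 0 1" --pt "0 -0.006 0 0 1" --pt "0 -0.0075 0 0 1" --pt "0 -0.009 0 0 1" --pt "0 -0.01 0 0 1" --pt "0 -0.01 0 0 1"

```text
clock: 22.3
tcp_pos: [0.523, -0.1301, 0.1987]
orientation: [-0.06, 1.563, 0.07]
contact_force: [1.5, 0.6, 1.1]
grip_width: 0.0129
```

servo_tool --pt "0 -0.0015 0 0 1" --pt "0 -0.003 0 0 1" --pt "0 -0.0045 0 0 1" --pt "0 -0.006 0 0 1" --pt "0 -0.0075 0 0 1" --pt "0 -0.009 0 0 1" --pt "0 -0.01 0 0 1" --pt "0 -0.01 0 0 1"

```text
clock: 23.1
tcp_pos: [0.5239, -0.1403, 0.1987]
orientation: [-0.06, 1.563, 0.07]
contact_force: [1.3, 0.3, 0.8]
grip_width: 0.0133
```

```bash
python3 -c "
from h import *
sp();to(None)"
```

```text
tip [ 0.5368 -0.2874  0.0428] org [ 0.5282 -0.1857  0.0431] dir [-0.0843  0.9964  0.0024]
t 23.1 tcp [ 0.5239 -0.1403  0.1987] yaw 4.74 F [1.31 0.34 0.83] M [ 0.048 -0.2    0.11 ] w 0.0133
```

servo_tool --pt "0 -0.001 0 0 1" --pt "0 -0.002 0 0 1" --pt "0 -0.003 0 0 1" --pt "0 -0.004 0 0 1" --pt "0 -0.005 0 0 1" --pt "0 -0.005 0 0 1"

```text
clock: 23.7
tcp_pos: [0.5243, -0.1455, 0.1986]
orientation: [-0.06, 1.563, 0.07]
contact_force: [1.5, 0.2, 1.2]
grip_width: 0.0132
```

servo_tool --pt "0 -0.0007 0 0 1" --pt "0 -0.0014 0 0 1" --pt "0 -0.002 0 0 1" --pt "0 -0.002 0 0 1"

```text
clock: 24.1
tcp_pos: [0.5245, -0.1476, 0.1986]
orientation: [-0.06, 1.563, 0.07]
contact_force: [-0.2, -0.1, 1.1]
grip_width: 0.0129
```

servo_tool --pt "0 -0.0007 0 0 1" --pt "0 -0.0014 0 0 1" --pt "0 -0.0014 0 0 1"

```text
clock: 24.4
tcp_pos: [0.5245, -0.1491, 0.1986]
orientation: [-0.06, 1.563, 0.069]
contact_force: [1.0, 1.1, 2.1]
grip_width: 0.0128
```

servo_tool --pt "0 -0.0007 0 0 1" --pt "0 -0.0013 0 0 1" --pt "0 -0.0013 0 0 1"

```text
clock: 24.7
tcp_pos: [0.5246, -0.1505, 0.1986]
orientation: [-0.06, 1.563, 0.069]
contact_force: [0.2, 0.5, 1.3]
grip_width: 0.0131
```

servo_tool --pt "0 -0.0005 0 0 1" --pt "0 -0.001 0 0 1" --pt "0 -0.001 0 0 1"

```text
clock: 25.0
tcp_pos: [0.5246, -0.1516, 0.1985]
orientation: [-0.059, 1.564, 0.069]
contact_force: [0.0, 3.1, 1.6]
grip_width: 0.013
```

```bash
python3 -c "
from h import *
sp();to(None);im=snap('top','top6');im2=snap('scene','scene6')
cv2.imwrite('pics/t6c.png',np.hstack([cv2.resize(im[225:290,385:485],None,fx=4,fy=4,interpolation=2),cv2.resize(im2[235:300,180:280],None,fx=4,fy=4,interpolation=2)]))"
```

```text
tip [ 0.5373 -0.2987  0.0427] org [ 0.5288 -0.197   0.0429] dir [-0.0835  0.9965  0.0022]
t 25.0 tcp [ 0.5246 -0.1516  0.1985] yaw 4.69 F [0.03 3.05 1.6 ] M [ 0.256 -0.085  0.055] w 0.013
```

View pics/t6c.png

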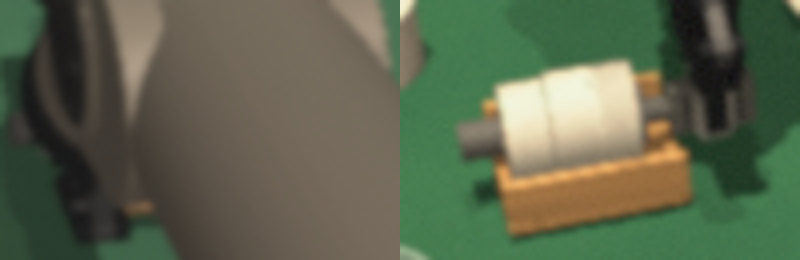

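The scene crop shows the shaft through all three rolls, the tip out past the last one at (475,140), and the flange close to the front roll. Flange contact came at 3 N. I'll back off slightly, grip firmer and lift slowly.

servo_tool --pt "0 0.0008 0 0 1" --pt "0 0.0008 0 0 1" --pt "-0.001 0.0008 0 0 1" --pt "-0.003 0.0008 0 0 1" --pt "-0.006 0.0008 0 0 1" --pt "-0.01 0.0008 0 0 1" --pt "-0.014 0.0008 0 0 1" --pt "-0.018 0.0008 0 0 1" --force 110

```text
clock: 25.9
tcp_pos: [0.5243, -0.1509, 0.2169]
orientation: [-0.059, 1.564, 0.069]
contact_force: [0.1, 0.8, -2.7]
grip_width: 0.0127
```

servo_tool --pt "-0.004 0 0 0 1" --pt "-0.011 0 0 0 1" --pt "-0.019 0 0 0 1" --pt "-0.028 0 0 0 1" --pt "-0.037 0 0 0 1" --pt "-0.046 0 0 0 1" --pt "-0.052 0 0 0 1" --pt "-0.054 0 0 0 1"

```text
clock: 26.7
tcp_pos: [0.5243, -0.1513, 0.2718]
orientation: [-0.06, 1.562, 0.069]
contact_force: [-0.6, 0.1, -2.5]
grip_width: 0.0124
```

servo_tool --pt "0 0 0 0 1" --pt "0 0 0 0 1" --pt "0 0 0 0 1"

```text
clock: 27.0
tcp_pos: [0.5241, -0.1513, 0.2715]
orientation: [-0.059, 1.563, 0.069]
contact_force: [-0.0, 0.4, -2.0]
grip_width: 0.0125
```

```bash
python3 -c "
from h import *
sp();to([.5231,.2458,.272],5.4)
im=snap('top','top7');im2=snap('scene','scene7')
cv2.imwrite('pics/t7c.png',cv2.resize(im2[200:300,180:330],None,fx=4,fy=4,interpolation=2))"
```

```text
tip [ 0.5368 -0.2984  0.1157] org [ 0.5283 -0.1967  0.1159] dir [-0.0834  0.9965  0.002 ]
t 27.0 tcp [ 0.5241 -0.1513  0.2715] yaw 4.68 F [-0.    0.37 -1.96] M [0.225 0.009 0.005] w 0.0125
shift [0.0019 0.3958 0.0314] turn -0.72
```

View pics/t7c.png

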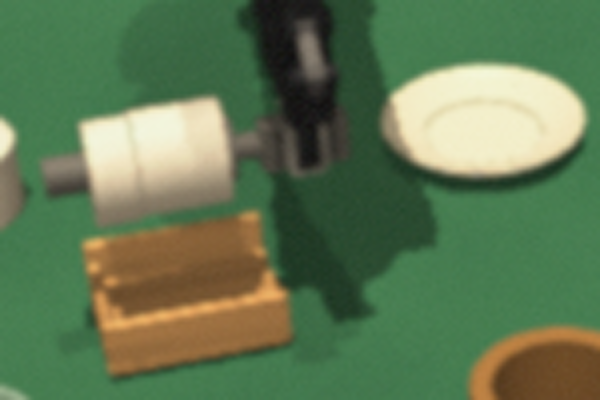

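All three rolls hang on the spindle above the empty tray (rolls at 85–230 in the crop, tip at (47,177)). I'll carry it gently to the dispenser.

servo_tool --pt "0 0.005 0 0 1" --pt "0 0.016 0.001 -0.1 1" --pt "0 0.034 0.003 -0.2 1" --pt "0 0.056 0.005 -0.3 1" --pt "0 0.078 0.007 -0.5 1" --pt "0 0.1 0.008 -0.6 1" --pt "0 0.118 0.009 -0.7 1" --pt "0 0.13 0.0103 -0.7 1"

```text
clock: 27.9
tcp_pos: [0.5235, -0.0182, 0.2724]
orientation: [-0.071, 1.563, 0.081]
contact_force: [0.6, 0.6, -2.7]
grip_width: 0.0123
```

servo_tool --pt "0 0.005 0 0 1" --pt "0 0.016 0.001 0 1" --pt "0 0.034 0.002 0 1" --pt "0 0.056 0.004 0 1" --pt "0 0.078 0.006 0 1" --pt "0 0.1 0.007 0 1" --pt "0 0.118 0.008 0 1" --pt "0 0.13 0.009 0 1"

```text
clock: 28.7
tcp_pos: [0.5197, 0.1134, 0.2734]
orientation: [-0.071, 1.562, 0.082]
contact_force: [-0.4, -0.9, -2.5]
grip_width: 0.0129
```

```bash
python3 -c "
from h import *
sp();to([.5231,.2458,.272],5.4)
print(proj('scene7',[[.5368,-.2984,.1157],[.5283,-.1967,.1159]]),'seen tip 191.8,244.3')"
```

```text
tip [ 0.5349 -0.0333  0.1174] org [0.5248 0.0682 0.1177] dir [-0.0991  0.9951  0.0032]
t 28.7 tcp [0.5197 0.1134 0.2734] yaw 5.58 F [-0.41 -0.9  -2.45] M [ 0.162 -0.039  0.022] w 0.0129
shift [0.0024 0.1314 0.0162] turn 0.18
[[191.68065322 244.51058449]
 [236.748828   236.9298668 ]] seen tip 191.8,244.3
```

The predicted tip pixel matches the image, so the spindle has not slipped in the grip.

servo_tool --pt "0 0.005 0.001 0 1" --pt "0 0.016 0.003 0 1" --pt "0 0.034 0.006 0 1" --pt "0 0.056 0.009 0.1 1" --pt "0 0.08 0.012 0.2 1" --pt "0 0.104 0.014 0.2 1" --pt "0 0.122 0.0155 0.2 1" --pt "0 0.1305 0.016 0.2 1"

```text
clock: 29.5
tcp_pos: [0.5229, 0.2466, 0.2745]
orientation: [-0.068, 1.562, 0.081]
contact_force: [0.5, -0.2, -1.9]
grip_width: 0.0124
```

servo_tool --pt "0 0 0 0 1" --pt "0 0 0 0 1"

```text
clock: 29.7
tcp_pos: [0.5231, 0.2457, 0.2742]
orientation: [-0.068, 1.562, 0.08]
contact_force: [1.1, -0.5, -2.1]
grip_width: 0.0124
```

```bash
python3 -c "
from h import *
sp();to([.5231,.2458,.2015],5.4); im=snap('scene','scene8')
print(proj('scene8',[[.5375,.0985,.117],[.5276,.2,.117]]))
cv2.imwrite('pics/t8c.png',cv2.resize(im[190:290,330:480],None,fx=4,fy=4,interpolation=2))"
```

```text
tip [0.5378 0.099  0.1183] org [0.528  0.2005 0.1186] dir [-0.096   0.9954  0.0033]
t 29.7 tcp [0.5231 0.2457 0.2742] yaw 5.41 F [ 1.06 -0.51 -2.13] M [ 0.189 -0.003  0.004] w 0.0124
shift [ 0.0727 -0.0004 -0.0006] turn 0.01
[[361.75450611 223.53179987]
 [400.8843181  216.54762365]]
```

View pics/t8c.png

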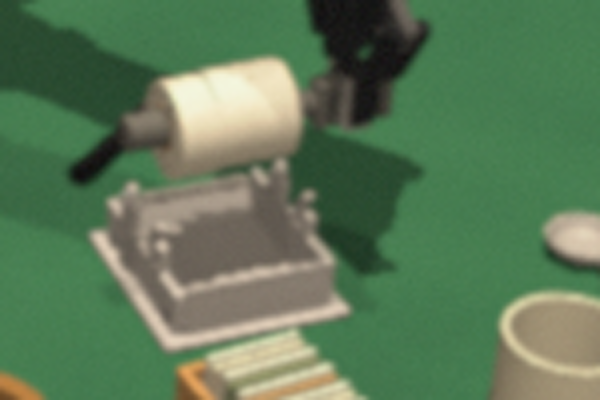

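The rolls sit close to the flange, above the open slots (the dark stick behind the tip is the marker). Now I lower it.

servo_tool --pt "0.006 0 -0.0005 0 1" --pt "0.015 0 -0.0005 0 1" --pt "0.025 0 -0.0005 0 1" --pt "0.035 0 -0.0005 0 1" --pt "0.043 0 -0.0005 0 1" --pt "0.05 0 -0.0005 0 1" --pt "0.054 0 -0.0005 0 1" --pt "0.054 0 -0.0005 0 1"

```text
clock: 30.55
tcp_pos: [0.5229, 0.2456, 0.2195]
orientation: [-0.068, 1.563, 0.079]
contact_force: [0.4, -0.7, -1.2]
grip_width: 0.0125
```

```bash
python3 -c "
from h import *
sp();to([.5231,.2458,.2015],5.4)"
```

```text
tip [0.5373 0.0987 0.0636] org [0.5276 0.2003 0.0639] dir [-0.0954  0.9954  0.0027]
t 30.55 tcp [0.5229 0.2456 0.2195] yaw 5.38 F [ 0.41 -0.68 -1.23] M [0.188 0.067 0.012] w 0.0125
shift [0.018  0.0001 0.0001] turn -0.02
```

servo_tool --pt "0.003 0 0 0 1" --pt "0.006 0 0 0 1" --pt "0.009 0 0 0 1" --pt "0.012 0 0 0 1" --pt "0.014 0 0 0 1" --pt "0.016 0 0 0 1" --pt "0.0172 0 0 0 1" --pt "0.0172 0 0 0 1"

```text
clock: 31.35
tcp_pos: [0.5227, 0.2457, 0.2021]
orientation: [-0.069, 1.564, 0.079]
contact_force: [-2.1, -0.2, -2.0]
grip_width: 0.0122
```

```bash
python3 -c "
from h import *
sp();to([.5231,.2458,.2015],5.4)"
```

```text
tip [0.5371 0.0989 0.0463] org [0.5274 0.2004 0.0465] dir [-0.0956  0.9954  0.0025]
t 31.35 tcp [0.5227 0.2457 0.2021] yaw 5.39 F [-2.12 -0.17 -1.99] M [ 0.052  0.479 -0.109] w 0.0122
shift [0.0006 0.     0.0004] turn -0.01
```

servo_tool --pt "0.0004 0 0.0004 0 1" --pt "0.0008 0 0.0004 0 1" --pt "0.0008 0 0.0004 0 1" --pt "0.0008 0 0.0004 0 1"

```text
clock: 31.75
tcp_pos: [0.5229, 0.2458, 0.2016]
orientation: [-0.069, 1.564, 0.079]
contact_force: [-5.4, -1.4, 4.8]
grip_width: 0.0124
```

servo_tool --pt "0 0 0 0 0.7" --pt "0 0 0 0 0.5" --pt "0 0 0 0 0.3" --pt "0 0 0 0 0.2" --pt "0 0 0 0 0.2" --pt "0 0 0 0 0.2" --pt "0 0 0 0 0.2"

```text
clock: 32.45
tcp_pos: [0.5229, 0.2458, 0.2016]
orientation: [-0.069, 1.564, 0.079]
contact_force: [-0.5, 0.2, -0.3]
grip_width: 0.0343
```

servo_tool --pt "-0.01 0 0 0 0.2" --pt "-0.03 0 0 0 0.2" --pt "-0.06 0 0 0 0.2" --pt "-0.09 0.01 0 0 0.2" --pt "-0.11 0.03 0 0 0.2" --pt "-0.12 0.04 0 0 0.2" --pt "-0.12 0.04 0 0 0.2"

```text
clock: 33.15
tcp_pos: [0.5183, 0.2869, 0.3237]
orientation: [-0.069, 1.561, 0.083]
contact_force: [-0.2, 0.1, -1.1]
grip_width: 0.0345
```

```bash
python3 -c "
from h import *
to(None); im2=snap('scene','scene9');im=snap('wrist','w9')
cv2.imwrite('pics/t9c.png',np.hstack([cv2.resize(im[120:420,140:540],(400,300)),cv2.resize(im2[200:290,340:460],(400,300),interpolation=2)]))"
```

```text
t 33.15 tcp [0.5183 0.2869 0.3237] yaw 5.55 F [-0.2   0.12 -1.05] M [-0.047 -0.018 -0.028] w 0.0345
```

View pics/t9c.png

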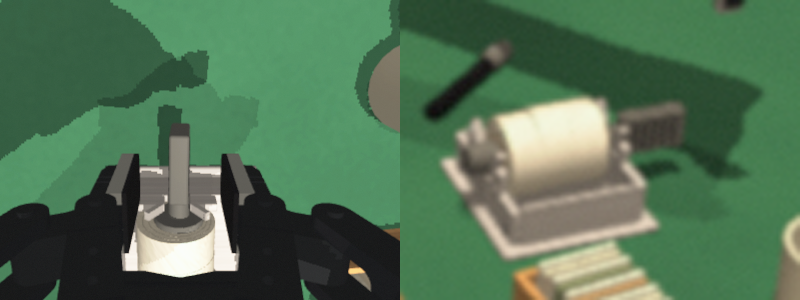

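Wrist view: the tab lies straight, its far end around (180,132) in the crop, with the rolls against the flange. Scene view: the shaft lies in both slots, all three rolls are between the plates, and the marker is undisturbed. One quick numeric check, then I hand in.

```bash
python3 -c "
from h import *
P=tab+.026*d0; P[2]=.061; Q=tab-.026*d0; Q[2]=.061
print(proj('w9',[P,Q])-[140,120]); to(None); hand_in()"
```

```text
[[177.45729924 138.63882539]
 [177.57784657 208.65844338]]
t 33.25 tcp [0.5184 0.2842 0.3211] yaw 5.4 F [ 0.07 -0.11 -1.05] M [-0.016 -0.013  0.026] w 0.034
the job is handed in; nothing more can be done
```

The loaded spindle is back in the dispenser slots with all three label rolls on it. I handed the job in at 33 s of the 69 s allowed. `hand_in` gives no verdict, so the results below are my own checks.

- **Threading:** The first two rolls went on without noticeable force. At the third, the tip met the roll's side, and the measured wrist force peaked at about 5 N. A roughly 2 mm shift towards -x found its core. The flange touched the front roll with about 3 N. I read forces only at the end of each move, so a brief higher peak would not have shown.
- **Lift and carry:** The camera showed all three rolls hanging above the empty tray. The tip was where I predicted to within a pixel, so the spindle had not slipped in the grip.
- **Seating:** In the last pictures the spindle lies level in both slots. The tab is about 2 px from where it started, roughly 1–2 mm. The rolls are between the side plates and up against the flange.
- **Bystanders:** I saw none move. I only looked at the ones in the last pictures and did not measure any of them.
- **At hand-in:** The gripper was open and about 12 cm above the spindle, touching nothing.

**Less certain:** Just before release the wrist read about 5 N sideways and 5 N upward as the spindle pressed onto the slot floors. It dropped to near zero once the gripper opened.

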